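# Turn the router's tool carousel with its bar and hold it at the pointer

### The arm

A 6-joint arm with a two-finger parallel gripper is mounted at the origin on the work surface. World frame = base frame: x ahead of the robot, y to its left, z up, the work surface at z = 0. Lengths are in m, angles in rad, forces in N, time in s.
With the tool pointing down it reaches from about 0.275 to 1 m from the base axis. Payload 8.4 kg.
Tool frame: the origin (TCP) lies midway between the tips of the shut fingers; the grasp point (between the pads) lies 19 mm behind it; z points along the fingers, y is the line along which they close (so a half turn about z gives the same grasp; the last joint's range is limited). The gripper opens to 85 mm and grips with 20 to 120 N. Pads are 22 mm wide; open, the fingers measure 114 mm over their backs; the gripper's body (76 mm by 85 mm) begins 54 mm behind the grasp point. The pads swing forward as they close: fully open they stand 13 mm farther back than shut.
Start: joints at [-1.174, 0.353, 1.633, -0, 1.155, -0.002], TCP at [0.243, -0.576, 0.231] pointing down, gripper open.
Joint ranges: [-2.63, 2.63], [-0.92, 2.1], [0.06, 2.66], [-1.3, 4.44], [0, 2.69], [-3.02, 3.02]. Speed limits (rad/s): [2.22, 2.22, 2.79, 3.14, 3.14, 3.14].

### API

Orientations are given as a 3x3 rotation matrix whose columns are the frame's x, y, z axes.
In Python, from station import r, snapshot, get_calibration, order gives the robot as it stands. The module is installed in compiled form; this text tells all that it offers.
- The arm moves only by the tool apply_moves, never from a script. Its argument "moves" is a list that holds one entry, the list of rows, each a list of 7 numbers: the turn, a rotation vector about the tool's x, y, z in degrees, then the shift along the tool's x, y, z in m, then the finger opening in m, from 0 to 0.0854. In form: [[[rx, ry, rz, tx, ty, tz, gripper], ...]]. A call has 1 to 10 rows; each row shifts and turns the commanded pose from where the row before left it, along the tool's axes as they then stand; what a row does not reach is not made up. A row lasts 1/8 s, in which the tool goes at most 62.5 mm and 10.7 degrees, less where a joint would pass 70% of its speed; a pose out of reach is approached as far as the arm can. A call is refused whole if a number of a shift passes 0.0625 or a number of a turn 10.7, either way. A call with a gripper value outside its range is refused whole. The fingers move at their own pace and stop on an object; "grip_force" is the grip in N (left out, the last holds). Time passes only in rows, so rows that do not move let the fingers close. It gives the time, the measured TCP pose, the force, the opening and the grip force at its end, in the units of the state.
- r.get_state(): the state, without advancing time (a new reading comes with each control period).
- snapshot(name): name is "scene" or "top" or "wrist"; returns the picture (420x560x3 uint8, red, green, blue); there is no depth.
- get_calibration(name): a dict with "fx", "fy", "cx", "cy" (pixels), "R" (3x3) and "t" (3): a world point X has camera coordinates R X + t; the wrist camera has in their place "hand_eye" (4x4, takes a point from camera to tool coordinates, whose origin is the TCP and whose axes are the flange's). Camera axes: x right, y down, z forward; pixel columns grow to the right and rows downward; lengths in m; the calibration is good to about 2 mm. A picture is of the moment at which its call begins: read the wrist's pose just before it. get_calibration takes no time and is no camera call.
- order.close_job(): hands the job in; it is judged then, once.
The state is a dict: "t": time; "joints": joint angles; "joint_vel": joint speeds; "joint_efforts": joint torques, N m; "ee_pos": TCP position; "tcp_rot": TCP orientation; "ft_force": force on the tool from outside, world axes, zero at the start; "torque": the same for the moment, N m; "width": opening from 0.0 (shut) to 1.0 (fully open); "grasp_force": force on a finger pad.
Only numpy, scipy, OpenCV 4.12 (cv2) and the standard library are available. Lean on these libraries where they do the work, as an engineer would, in place of code of your own. Each camera call takes 0.05 s, during which the arm holds its last target. There are 200 camera calls.

### The job

Take the red-handled turning bar out of its stand and put its steel end down through the hole of the blue eyelet on the tool carousel, so that it comes out underneath. Then turn the carousel with the bar until the orange tool holder points straight along the yellow pointer on the base, and finish still gripping the bar there, upright in the eyelet with its end clear of the machine bed, holding the carousel still. Keep the hand off the carousel and its tools, and leave the green tool setter and the spare holder where they stand.

Things in the scene. Friction and masses are not known exactly. Their poses are not given: they have to be found in the camera images.
- base: Fixed foot of the carousel: dark round plate 170 mm across, white column. Origin on the bed (z = 0), on the vertical turning axis. Its -x axis is the front: a flat yellow pointer 6 mm high lies on the bed along it, 101 to 185 mm from the axis. Place and yaw differ each time.
- carousel: Turning part: aluminium plate 160 mm across, top 66 mm above the bed, with five upright tool holders (37 mm wide, tops 110 mm above the bed) 55 mm from the axis, 72 degrees apart, one orange, four black and grey. Turns either way past a full turn, light friction (0.05 N m), no spring, no stops. Origin on the axis at bed height; its -x axis points at the orange holder.
- marked (a point): Centre of the top of the orange tool holder, 55 mm from the turning axis, 110 mm above the bed. At the job's end it lies on the line from the axis along the pointer (the base's -x axis). It starts 45 degrees or more away, on either side.
- eyelet (a point): Centre of the eyelet's mouth: vertical through hole, 16 mm across with 2 mm chamfer, in a blue square lug (42 x 42 mm, 18 mm thick, top 68 mm above the bed) on the plate's rim. 100 mm from the axis, 108 degrees counter-clockwise (from above) from the orange holder. Free air below, down to the bed or pointer.
- bar: Loose bar, 150 g, upright: round steel shaft 12 mm across, 75 mm long, lowest 8 mm tapered to 6 mm; above it a round red handle 24 mm across, 60 mm long (135 mm in all). Origin: centre of the bottom tip; z up along the bar. Starts in the stand, tip 10 mm and handle 85 to 145 mm above the bed.
- stand: Fixed dark steel block 60 x 60 x 50 mm with a vertical 16 mm hole 40 mm deep in which the bar stands loosely (it may lean a little). Origin: centre of its underside. It stands to the left or right of the carousel.
- tray: Fixed grey tray 100 x 100 x 30 mm with four collets, on the other side from the stand; not used. Origin: centre of its underside.
- setter: Loose green and steel tool setter, 54 mm across and 55 mm high; to be left alone. Origin: centre of its underside.
- spare: Loose spare tool holder, black and grey, 37 mm across and 44 mm high, standing on the bed; to be left alone. Origin: centre of its underside.
Not all that is in view belongs to the job. Leave any purple or turquoise look-alike of the bar alone.

How it is judged:
By the outcome, as a careful person would: the job done as asked, in the order asked, and still so for the second after the job is handed in, while the arm keeps its last pose, push and grip.
It also fails if it takes over 58 s, if anything falls off the work surface, if the arm or the gripper's body presses on something with over 40 N, if the wrist force passes 120 N, or if a joint passes its speed limit or range.

## Working session

There is one attempt and no reset: what is moved stays moved. The work goes in short steps, Python scripts to look and compute and a tool call to move; the robot and the scene stay as the last step left them, time stands still between calls to the robot, and variables do not carry over. Pictures are saved under pics/ and viewed, at most 10 in all, crops included, and the job is handed in when it is done.

Besides the shell and the picture viewer there is one more tool, called after "Request:" in YAML: its name, and indented under it one key for each argument. apply_moves: Moves the arm, as the interface text tells. Its arguments: {"type":"object","properties":{"moves":{"type":"array"},"grip_force":{"type":"number"}},"required":["moves"]}

```bash
mkdir -p pics; cat > h.py <<'E'
import numpy as np, cv2
from station import r, snapshot, get_calibration, order
def snap(n,f):
    im=snapshot(n); cv2.imwrite('pics/'+f,im[:,:,::-1]); return im
def K(n):
    c=get_calibration(n); return c
def cam(n):
    c=get_calibration(n)
    if 'R' in c: return c,np.array(c['R']),np.array(c['t'])
    s=r.get_state(); T=np.eye(4);T[:3,:3]=np.array(s['tcp_rot']).reshape(3,3);T[:3,3]=s['ee_pos']
    M=np.linalg.inv(T@np.array(c['hand_eye'])); return c,M[:3,:3],M[:3,3]
def px2w(n,u,v,z,C=None):
    c,R,t=C or cam(n)
    d=R.T@np.array([(u-c['cx'])/c['fx'],(v-c['cy'])/c['fy'],1]); o=-R.T@t
    return o+d*(z-o[2])/d[2]
def w2px(n,X,C=None):
    c,R,t=C or cam(n); p=R@np.array(X)+t
    return np.array([c['fx']*p[0]/p[2]+c['cx'],c['fy']*p[1]/p[2]+c['cy']])
E
python3 - <<'E'
from h import *
a=snap('top','top0.png'); b=snap('scene','scene0.png')
for n in('top','scene'):
    c,R,t=cam(n); print(n,-R.T@t,R[2],c['fx'])
print(r.get_state()['tcp_rot'],get_calibration('wrist'))
E
```

```text
top [ 0.47420546 -0.02106787  1.17993606] [ 0.09263271  0.00334234 -0.99569474] 432.7638410117211
scene [ 0.97842589 -0.33114683  0.7338995 ] [-0.48754506  0.38974621 -0.78127953] 382.52818147886904
[[ 9.21528140e-01  3.88311318e-01 -4.55453568e-04]
 [ 3.88311584e-01 -9.21527424e-01  1.14870794e-03]
 [ 2.63433409e-05 -1.23542459e-03 -9.99999237e-01]] {'fx': 376.2913525385348, 'fy': 376.2913525385348, 'cx': 280.72342961194204, 'cy': 209.21957451472676, 'hand_eye': array([[-6.57969050e-05, -9.48575310e-01, -3.16551539e-01,
         8.07990116e-02],
       [ 9.99999847e-01,  1.11256095e-04, -5.41244186e-04,
        -3.01915991e-04],
       [ 5.48629159e-04, -3.16551527e-01,  9.48575158e-01,
        -1.43148889e-01],
       [ 0.00000000e+00,  0.00000000e+00,  0.00000000e+00,
         1.00000000e+00]])}
```

View pics/top0.png

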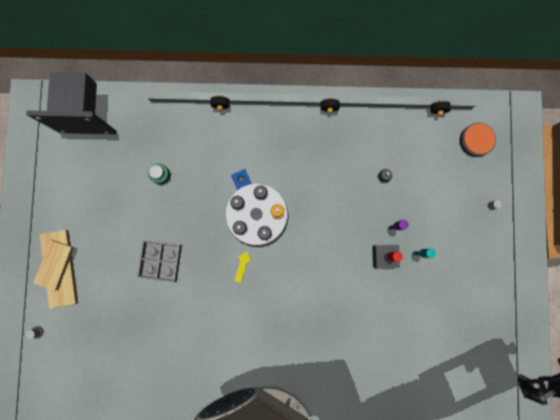

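View pics/scene0.png

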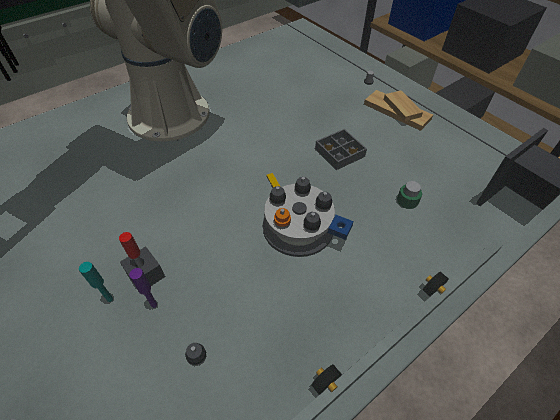

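Top view: the red bar in its dark stand is at (397,257). Its look-alikes are purple at (401,225) and teal at (429,253). Red is the one described, since only it stands in the block. The carousel is at (256,214), orange holder (278,211), blue lug (241,179), pointer (243,265), setter (158,173), and the spare is at (386,175). I'll measure these and confirm with a crop.

```bash
cat > meas.py <<'E'
from h import *
def mask(im,lo,hi,box=None):
    h=cv2.cvtColor(im,cv2.COLOR_RGB2HSV); m=cv2.inRange(h,np.array(lo),np.array(hi))
    if box:
        k=np.zeros_like(m); x0,y0,x1,y1=box; k[y0:y1,x0:x1]=1; m=m*k
    return m
def cen(m):
    M=cv2.moments(m,True); return np.array([M['m10'],M['m01']])/M['m00'],M['m00']
E
python3 - <<'E'
from meas import *
np.set_printoptions(precision=4,suppress=True)
im=cv2.imread('pics/top0.png')[:,:,::-1].copy(); C=cam('top')
sc=cv2.imread('pics/scene0.png')[:,:,::-1].copy(); S=cam('scene')
# plate: bright low-sat
m=mask(im,(0,0,165),(180,45,255),(215,170,300,255)); m=cv2.morphologyEx(m,cv2.MORPH_OPEN,np.ones((2,2)))
pts=np.argwhere(m>0)[:,::-1]; hull=cv2.convexHull(pts.astype(np.int32))[:,0]
W=np.array([px2w('top',u,v,.066,C)[:2] for u,v in hull])
A=np.c_[2*W,np.ones(len(W))]; s=np.linalg.lstsq(A,(W**2).sum(1),rcond=None)[0]
print('plate',s[:2],np.sqrt(s[2]+s[:2]@s[:2]))
ax=s[:2]
c,a=cen(mask(im,(8,150,90),(20,255,255),(215,170,300,255))); o=px2w('top',*c,.105,C);print('orange',c,a,o,np.linalg.norm(o[:2]-ax))
mb=mask(im,(100,120,50),(125,255,255),(215,150,270,200)); mf=mb
hb=cv2.convexHull(np.argwhere(mb>0)[:,::-1].astype(np.int32)); print('rect',cv2.minAreaRect(hb))
c,a=cen(mf); e=px2w('top',*c,.066,C);print('lug',c,a,e,np.linalg.norm(e[:2]-ax))
my=mask(im,(22,150,100),(35,255,255),(220,240,265,290)); p=np.argwhere(my>0)[:,::-1]
P=np.array([px2w('top',u,v,.006,C)[:2] for u,v in p]); mu=P.mean(0); d=np.linalg.svd(P-mu)[2][0]
d*=np.sign(d@(mu-ax)); print('pointer',mu,d,np.degrees(np.arctan2(d[1],d[0])),'from axis',np.degrees(np.arctan2(*(mu-ax)[::-1])),np.linalg.norm(mu-ax),((P-ax)@d).min(),((P-ax)@d).max())
for n,v in(('or',o[:2]),('ey',e[:2])): print(n,np.degrees(np.arctan2(*(v-ax)[::-1])))
c,a=cen(mask(im,(0,150,80),(5,255,255),(380,235,415,275)));print('red',c,a,px2w('top',*c,.14,C))
for n,I,Cc,bx in(('scene',sc,S,(105,220,150,270)),):
    c,a=cen(mask(I,(0,150,60),(5,255,255),bx)); print('red scene',c,a,px2w(n,*c,.115,Cc))
print('setter',px2w('top',158,173,.05,C),'spare',px2w('top',386,175,.04,C),'tray',px2w('top',160,261,.03,C),'stand',px2w('top',387,257,.05,C))
A=cv2.resize(im[160:290,215:300],None,fx=4.5,fy=4.5,interpolation=cv2.INTER_CUBIC); B=cv2.resize(sc[215:315,70:170],(390,585),interpolation=cv2.INTER_CUBIC)
B=cv2.resize(sc[215:345,70:155],A.shape[1::-1],interpolation=cv2.INTER_CUBIC)
cv2.imwrite('pics/crop.png',np.hstack([A,B])[:,:,::-1])
E
```

```text
plate [0.5763 0.0367] 0.07926284343640308
orange [277.3205 211.0641] 78.0 [ 0.5817 -0.0166  0.105 ] 0.05351218427095188
rect ((240.4913787841797, 178.6465606689453), (14.70632266998291, 15.100241661071777), 66.80140686035156)
lug [240.5204 178.5306] 196.0 [0.6684 0.0815 0.066 ] 0.10247509005801445
pointer [0.4405 0.0758] [-0.9661  0.2581] 165.04196347046863 from axis 163.93383154082625 0.14133632206535313 0.10465864216689855 0.18244080236540228
or -84.19947505251564
ey 25.955283950299545
red [396.4231 256.1026] 78.0 [ 0.4769 -0.3041  0.14  ]
red scene [127.5405 243.2649] 185.0 [ 0.4669 -0.3045  0.115 ]
setter [0.6807 0.3018 0.05  ] spare [ 0.6918 -0.3037  0.04  ] tray [0.4491 0.2905 0.03  ] stand [ 0.4742 -0.3041  0.05  ]
```

View pics/crop.png

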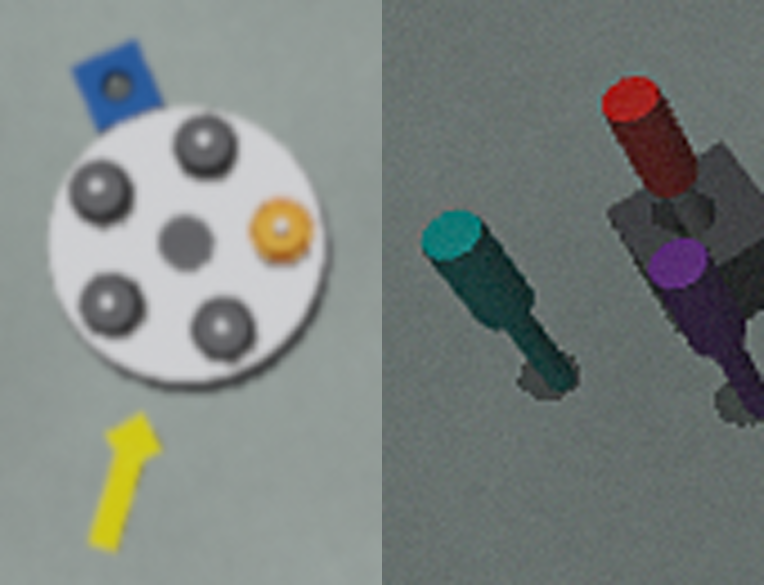

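The crop confirms the red-handled bar is the one in the stand, with teal and purple standing free in front of it. It also shows the hole in the blue lug. The geometry checks out: plate radius 79 mm, orange at 54 mm, lug at 102 mm, and the pointer spans 105–182 mm at about 164.5°. The shorter turn is about 112° clockwise. I'll approach with the fingers at 45°, clear of the look-alikes.

Request:
apply_moves:
  moves:
    - [[0, 0, -7.4, 0, 0, 0, 0.06], [0, 0, -7.4, 0, 0, 0, 0.06], [0, 0, -7.4, 0, 0, 0, 0.06], [0, 0, 0, 0.0595, -0.0046, 0, 0.06], [0, 0, 0, 0.0595, -0.0046, 0, 0.06], [0, 0, 0, 0.0595, -0.0046, 0, 0.06], [0, 0, 0, 0.0595, -0.0046, 0, 0.06], [0, 0, 0, 0.0595, -0.0046, 0, 0.06], [0, 0, 0, 0.0595, -0.0046, 0, 0.06], [0, 0, 0, 0, 0, 0, 0.06]]
  grip_force: 50

```text
t: 1.35
ee_pos: [0.4774, -0.3007, 0.231]
tcp_rot: [[0.703, 0.711, 0.0], [0.711, -0.703, 0.001], [0.001, -0.001, -1.0]]
ft_force: [-0.5, -1.6, 0.3]
width: 0.702
grasp_force: 0.0
```

```bash
python3 - <<'E'
from meas import *
np.set_printoptions(precision=4,suppress=True)
s=r.get_state();print(s['t'],s['ee_pos'],s['tcp_rot'],s['joints'],s['ft_force'])
C=cam('wrist'); im=snap('wrist','w0.png')
m=mask(im,(0,150,130),(5,255,255)); c,a=cen(m); print(c,a,px2w('wrist',*c,.145,C))
E
```

```text
1.35 [ 0.4774 -0.3007  0.231 ] [[ 0.7033  0.7109  0.0001]
 [ 0.7109 -0.7033  0.0009]
 [ 0.0007 -0.0005 -1.    ]] [-0.5652  0.2595  1.7653  0.0009  1.1171  0.2144] [-0.4784 -1.6249  0.2724]
[281.1906 223.6482] 850.0 [ 0.4735 -0.3042  0.145 ]
```

View pics/w0.png

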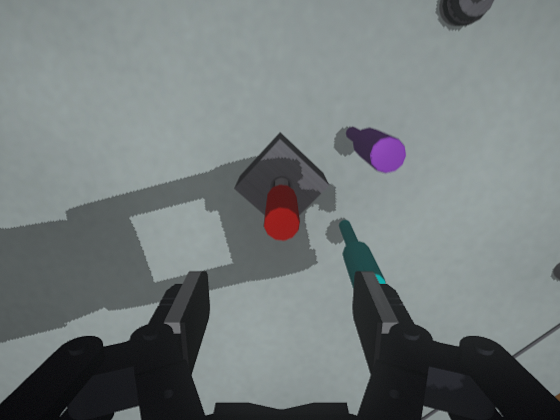

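The wrist view shows the red top at (282,222). The teal top is partly behind the right finger near (380,280) and purple is at (388,154). I'll check their clearance before going down.

```bash
python3 - <<'E'
from h import *
np.set_printoptions(precision=4,suppress=True)
for z in(.12,.135): 
  for n,u,v in(('wrist',383,285),('wrist',388,154),('top',429,253),('top',402,225)):
    p=px2w(n,u,v,z);d=p-np.array([.475,-.304,0]);print(n,z,p,'tool xy',.707*(d[0]+d[1]),.707*(d[0]-d[1]))
E
```

```text
wrist 0.12 [ 0.4855 -0.4027  0.12  ] tool xy -0.062306652601484526 0.07719002441078741
wrist 0.12 [ 0.5525 -0.3276  0.12  ] tool xy 0.038090334097258885 0.07150711067078853
top 0.12 [ 0.4864 -0.3889  0.12  ] tool xy -0.05195815270947287 0.06809971737119465
top 0.12 [ 0.5533 -0.3233  0.12  ] tool xy 0.041704755769676166 0.06894465338836425
wrist 0.135 [ 0.4883 -0.3933  0.135 ] tool xy -0.053725047373252975 0.07256445821338166
wrist 0.135 [ 0.5514 -0.3227  0.135 ] tool xy 0.04074490082979326 0.06721704108152068
top 0.135 [ 0.4862 -0.3837  0.135 ] tool xy -0.048399974410363075 0.06429720766045678
top 0.135 [ 0.5521 -0.319   0.135 ] tool xy 0.04393743559346654 0.06513018631456037
```

Request:
apply_moves:
  moves:
    - [[0, 0, 0, -0.004, 0.0006, 0.02, 0.06], [0, 0, 0, 0, 0, 0.035, 0.06], [0, 0, 0, 0, 0, 0.035, 0.06], [0, 0, 0, 0, 0, 0.025, 0.06], [0, 0, 0, 0, 0, 0.01, 0.06], [0, 0, 0, 0, 0, 0, 0.03], [0, 0, 0, 0, 0, 0, 0.015], [0, 0, 0, 0, 0, 0, 0.015], [0, 0, 0, 0, 0, 0, 0.015], [0, 0, 0, 0, 0, 0, 0.015]]
  grip_force: 50

```text
t: 2.65
ee_pos: [0.4736, -0.3075, 0.1073]
tcp_rot: [[0.706, 0.708, 0.001], [0.708, -0.706, -0.001], [0.0, 0.002, -1.0]]
ft_force: [-0.5, -0.4, 6.2]
width: 0.267
grasp_force: 48.9
```

Request:
apply_moves:
  moves:
    - [[0, 0, 0, 0, 0, 0, 0.015], [0, 0, 0, 0, 0, 0, 0.015], [0, 0, 0, 0, 0, -0.02, 0.015], [0, 0, 0, 0, 0, -0.03, 0.015], [0, 0, 0, 0, 0, -0.03, 0.015], [0, 0, 0, 0, 0, -0.02, 0.015], [0, 0, 0, 0, 0, 0, 0.015]]

```text
t: 3.52
ee_pos: [0.4738, -0.3075, 0.2078]
tcp_rot: [[0.706, 0.708, 0.003], [0.708, -0.706, -0.002], [0.001, 0.003, -1.0]]
ft_force: [-0.1, -0.7, -1.2]
width: 0.269
grasp_force: 49.0
```

```bash
python3 - <<'E'
from meas import *
np.set_printoptions(precision=4,suppress=True)
s=r.get_state();print(s['t'],s['ee_pos'],s['tcp_rot'],s['joints'],s['ft_force'],s['width'])
a=snap('wrist','w1.png');b=snap('scene','s1.png');c=snap('top','t1.png')
T=np.array(s['ee_pos'])
u,v=w2px('scene',T).astype(int); print('scene tcp',u,v); B=cv2.resize(b[max(0,v-60):v+80,u-60:u+60],(400,467))
A=cv2.resize(a,(390,292)); A=np.vstack([A,np.zeros((467-292,390,3),np.uint8)])
cv2.imwrite('pics/c1.png',np.hstack([A,B])[:,:,::-1])
E
```

```text
3.525 [ 0.4738 -0.3075  0.2078] [[ 0.7064  0.7078  0.0027]
 [ 0.7078 -0.7064 -0.0017]
 [ 0.0007  0.0031 -1.    ]] [-0.5783  0.2829  1.7898  0.0001  1.0657  0.2061] [-0.0692 -0.6631 -1.2213] 0.26853229819982194
scene tcp 111 216
```

View pics/c1.png

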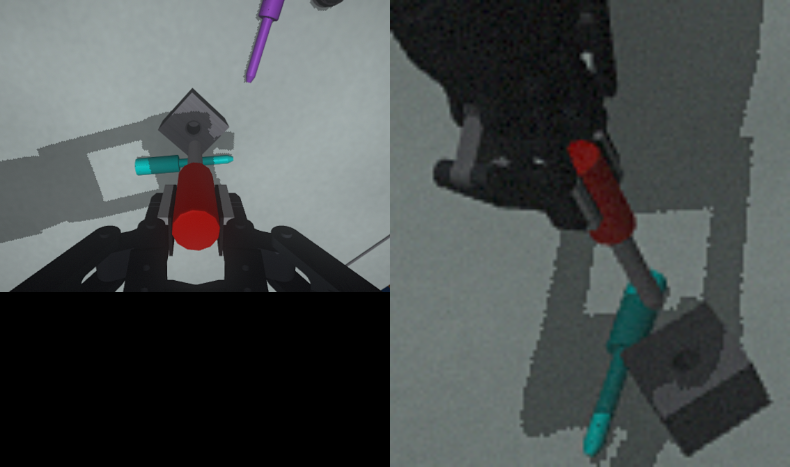

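The bar is held and lifted out, but the teal and purple look-alikes now lie on the bed, so they toppled during the grasp. I need a full look before going on.

```bash
python3 - <<'E'
import cv2,numpy as np
b=cv2.imread('pics/s1.png')[190:400,40:260]; w=cv2.imread('pics/w0.png')[90:320,280:440]; w1=cv2.imread('pics/w1.png')
t=cv2.imread('pics/t1.png')[160:290,330:450]
R=lambda i,h:cv2.resize(i,(int(i.shape[1]*h/i.shape[0]),h),interpolation=cv2.INTER_CUBIC)
x=np.hstack([R(b,290),R(w,290),R(t,290)]); y=R(w1,305); W=max(x.shape[1],y.shape[1])
p=lambda i:cv2.copyMakeBorder(i,0,0,0,W-i.shape[1],cv2.BORDER_CONSTANT)
o=np.vstack([p(x),p(y)]);print(o.shape);cv2.imwrite('pics/c2.png',o[:600,:800])
E
```

```text
(595, 771, 3)
```

View pics/c2.png

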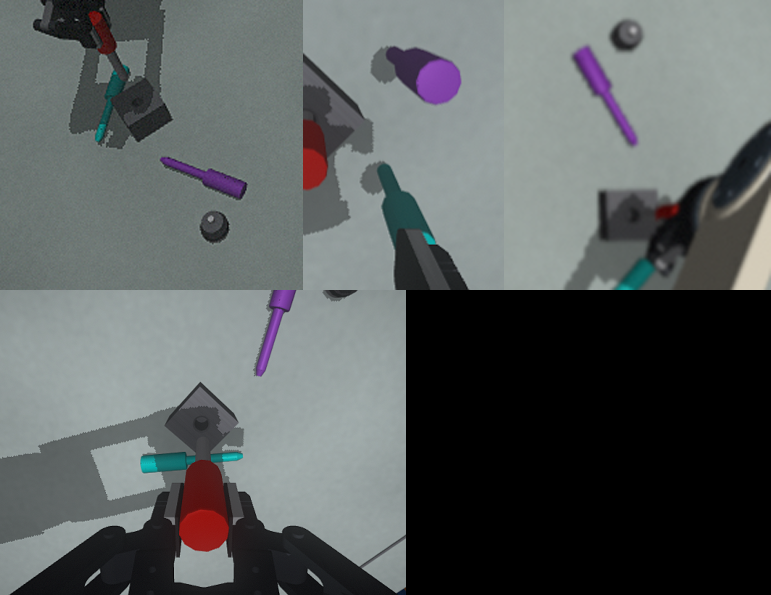

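```bash
python3 - <<'E'
from meas import *
np.set_printoptions(precision=2,suppress=True)
s=r.get_state();T=np.array(s['ee_pos']);R=np.array(s['tcp_rot'])
b=cv2.imread('pics/s1.png')[:,:,::-1].copy(); w=cv2.imread('pics/w1.png')[:,:,::-1].copy()
m=mask(b,(0,130,50),(6,255,255),(85,180,160,270)); p=np.argwhere(m>0)[:,::-1].astype(float); mu=p.mean(0); d=np.linalg.svd(p-mu)[2][0]; print('scene red',mu,d*np.sign(d[1]),len(p),'len',np.ptp((p-mu)@d))
mt=mask(b,(0,130,150),(6,255,255),(85,180,160,270)); print('scene top',cen(mt))
mt=mask(w,(0,130,150),(6,255,255)); print('wrist top',cen(mt), cv2.boundingRect(mt))
P=lambda h:T+np.array([0,0,h-.0973])
for n in('scene','wrist'):
  print(n,[w2px(n,P(h)) for h in(0,.075,.105,.135)])
a,c=w2px('scene',P(.075)),w2px('scene',P(.135));print((a-c)/np.linalg.norm(a-c))
for th in(-4,-2,2,4): # tilts about tool x / y through grasp point
  for ax in('x','y'):
    k=R[:,0] if ax=='x' else R[:,1]; Q=cv2.Rodrigues(k*np.radians(th))[0]; g=P(.116)
    f=lambda h:g+Q@(P(h)-g); a,c=w2px('scene',f(.075)),w2px('scene',f(.135)); print(ax,th,'dir',(a-c)/np.linalg.norm(a-c),'tip',w2px('scene',f(0)),'wtop',w2px('wrist',f(.135)),'wtip',w2px('wrist',f(0)))
E
```

```text
scene red [113.47 212.61] [0.36 0.93] 188 len 32.83241297770452
scene top (array([nan, nan]), 0.0)
wrist top (array([275.64, 321.22]), 1541.0) (248, 303, 67, 45)
scene [array([128.83, 247.75]), array([116.08, 224.6 ]), array([110.34, 214.19]), array([104.19, 203.03])]
wrist [array([281.87, 210.27]), array([282.01, 259.62]), array([282.1 , 292.12]), array([282.24, 339.34])]
[0.48 0.88]
x -4 dir [0.42 0.91] tip [127.26 251.14] wtop [278.27 339.25] wtip [293.89 210.41]
y -4 dir [0.41 0.91] tip [124.78 247.24] wtop [282.24 335.91] wtip [281.86 221.67]
x -2 dir [0.45 0.89] tip [128.06 249.46] wtop [280.25 339.32] wtip [287.88 210.3 ]
y -2 dir [0.45 0.89] tip [126.81 247.51] wtop [282.24 337.65] wtip [281.87 215.96]
x 2 dir [0.51 0.86] tip [129.58 246.01] wtop [284.22 339.32] wtip [275.87 210.3 ]
y 2 dir [0.52 0.86] tip [130.83 247.94] wtop [282.23 340.99] wtip [281.88 204.58]
x 4 dir [0.55 0.84] tip [130.3  244.24] wtop [286.2  339.26] wtip [269.86 210.39]
y 4 dir [0.55 0.84] tip [132.8  248.09] wtop [282.23 342.57] wtip [281.88 198.9 ]meas.py:8: RuntimeWarning: invalid value encountered in divide
  M=cv2.moments(m,True); return np.array([M['m10'],M['m01']])/M['m00'],M['m00']
```

Request:
apply_moves:
  moves:
    - [[0, 0, 0, 0.044, -0.0087, -0.01, 0.015], [0, 0, 0, 0.044, -0.0087, -0.01, 0.015], [0, 0, 0, 0.044, -0.0087, -0.01, 0.015], [0, 0, 0, 0.044, -0.0087, 0, 0.015], [0, 0, 0, 0.044, -0.0087, 0, 0.015], [0, 0, 0, 0, 0, 0, 0.015], [0, 0, 0, 0, 0, 0, 0.015], [0, 0, 0, 0, 0, 0, 0.015]]

```text
t: 4.68
ee_pos: [0.5969, -0.1215, 0.2357]
tcp_rot: [[0.707, 0.707, -0.001], [0.707, -0.707, 0.0], [-0.001, -0.001, -1.0]]
ft_force: [-0.3, -0.1, -1.2]
width: 0.268
grasp_force: 49.1
```

```bash
python3 - <<'E'
from meas import *
np.set_printoptions(precision=4,suppress=True)
s=r.get_state();print(s['t'],s['ee_pos'],s['tcp_rot'],s['width'])
T=np.array(s['ee_pos'])
a=snap('wrist','w2.png');b=snap('scene','s2.png');snap('top','t2.png')
u,v=w2px('scene',T).astype(int); x0,y0=u-50,v-60; print('scene crop',x0,y0,'x4'); B=cv2.resize(b[y0:y0+125,x0:x0+90],None,fx=4,fy=4,interpolation=cv2.INTER_CUBIC)
A=a[20:400,90:490]; A=cv2.resize(A,None,fx=1.1,fy=1.1)
H=max(A.shape[0],B.shape[0]); p=lambda i:cv2.copyMakeBorder(i,0,H-i.shape[0],0,0,cv2.BORDER_CONSTANT)
o=np.hstack([p(A),p(B)]);print(o.shape,A.shape);cv2.imwrite('pics/c3.png',o[:,:,::-1])
E
```

```text
4.675 [ 0.5969 -0.1215  0.2357] [[ 0.7072  0.707  -0.0011]
 [ 0.707  -0.7072  0.    ]
 [-0.0008 -0.0008 -1.    ]] 0.26824329578510947
scene crop 188 138 x4
(500, 800, 3) (418, 440, 3)
```

View pics/c3.png

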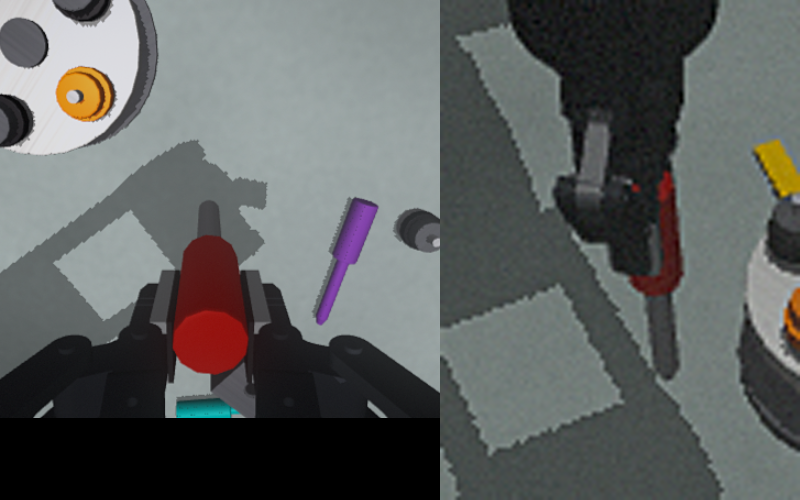

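The wrist view shows the bar with its tip near (279,205) and its top disc near (282,330). The scene view shows the tip at (245,232) and the handle/shaft junction at (243,210). I'll fit the offset, slip and tilt of the bar in the hand.

```bash
cat > fit.py <<'E'
from meas import *
from scipy.optimize import least_squares
def fitbar(T,R,obs,prior=(.004,.004,.05,.05)):
    def pt(x,h,side=None):
        ox,sl,ty,tx=x; g=np.array([0,0,-.019]); l=np.array([0,0,-(h-.0973)+sl])-g
        # tool coords: z down
        Q=cv2.Rodrigues(np.array([tx,ty,0.]))[0]
        return T+R@(g+Q@l+np.array([ox,0,0]))
    def f(x):
        e=[]
        for n,C,h,uv in obs: e+=list((w2px(n,pt(x,h),C)-uv)/1.0)
        return np.r_[e,np.array(x)/prior]
    s=least_squares(f,[0,0,0,0],x_scale=[.001,.001,.01,.01]); return s.x,s.fun[:-4],pt(s.x,0)
E
python3 - <<'E'
from fit import *
np.set_printoptions(precision=4,suppress=True)
s=r.get_state();T=np.array(s['ee_pos']);R=np.array(s['tcp_rot']); W=cam('wrist');S=cam('scene')
obs=[('wrist',W,.0,(279.1,207)),('wrist',W,.135,(281.8,330)),('scene',S,.0,(245.3,231.8)),('scene',S,.075,(243.3,210.0))]
x,e,t=fitbar(T,R,obs); print('ox,slip mm',x[:2]*1e3,'tilt y,x deg',np.degrees(x[2:]),'res',e,'tip',t,t-T)
for z in(-.1,):print()
# re-measure carousel in wrist image: orange centre
w=cv2.imread('pics/w2.png')[:,:,::-1].copy(); c,a=cen(mask(w,(8,150,90),(20,255,255))); print('orange',c,a,px2w('wrist',*c,.1,W))
E
```

```text
ox,slip mm [2.5367 1.6663] tilt y,x deg [-0.0466  0.7031] res [ 0.4154 -0.8986  1.2139 -0.2554 -1.2891  0.2798 -2.3191 -2.3933] tip [ 0.5979 -0.1187  0.1373] [ 0.0007  0.0027 -0.099 ]

orange [166.5073 104.6167] 1709.0 [ 0.5861 -0.0159  0.1   ]
```

Request:
apply_moves:
  moves:
    - [[0, 0, 0, 0.038, -0.0083, 0, 0.015], [0, 0, 0, 0.038, -0.0083, 0, 0.015], [0, 0, 0, 0.038, -0.0083, 0, 0.015], [0, 0, 0, 0.038, -0.0083, 0, 0.015], [0, 0, 0, 0.038, -0.0083, 0, 0.015], [0, 0, 0, 0, 0, 0, 0.015], [0, 0, 0, 0, 0, 0, 0.015], [0, 0, 0, 0, 0, 0, 0.015]]

```text
t: 5.82
ee_pos: [0.702, 0.042, 0.2364]
tcp_rot: [[0.707, 0.707, -0.0], [0.707, -0.707, -0.0], [-0.0, -0.0, -1.0]]
ft_force: [-0.1, -0.2, -1.2]
width: 0.269
grasp_force: 49.1
```

```bash
python3 - <<'E'
from fit import *
np.set_printoptions(precision=4,suppress=True)
s=r.get_state();print(s['t'],s['ee_pos'],s['joints']); W=cam('wrist');S=cam('scene')
a=snap('wrist','w3.png')
u,v=w2px('wrist',(.6675,.08,.068),W).astype(int); print('pred eyelet',u,v)
mb=mask(a,(100,120,40),(128,255,255),(u-90,max(0,v-90),u+90,v+90)); c,ar=cen(mb); print('blue',c,ar)
x0,y0=max(0,u-90),max(0,v-60); print(x0,y0); cv2.imwrite('pics/c4.png',cv2.resize(a[y0:y0+200,x0:x0+260],None,fx=3,fy=3)[:,:,::-1])
E
```

```text
5.825 [0.702  0.042  0.2364] [ 0.0577  0.4704  1.4433 -0.0002  1.2282  0.8435]
pred eyelet 221 180
blue [216.6075 177.8325] 2311.0
131 120
```

View pics/c4.png

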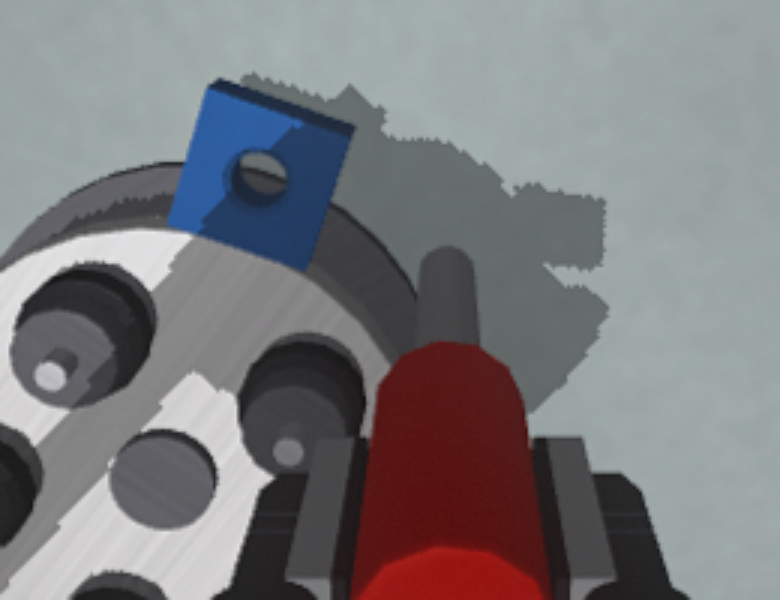

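The eyelet mouth is at (216.5,179) in the wrist picture and the bar tip at about (280,205.5), with the shaft looking straight.

```bash
python3 - <<'E'
from fit import *
np.set_printoptions(precision=4,suppress=True)
W=cam('wrist'); s=r.get_state();T=np.array(s['ee_pos']);R=np.array(s['tcp_rot'])
e=px2w('wrist',216.5,179.2,.068,W); t=px2w('wrist',280,205.5,T[2]-.0985,W)
ax=np.array([.5763,.0367]); print('eyelet',e,np.linalg.norm(e[:2]-ax),np.degrees(np.arctan2(*(e[:2]-ax)[::-1])),'tip',t,t-T)
print('move tool xyz',R.T@(e-t)); print('move tool using tip=T+(.001,.0025)',R.T@(e-T-np.array([.001,.0025,0])))
E
```

```text
eyelet [0.6658 0.0839 0.068 ] 0.10116070018075231 27.799824580832396 tip [0.7034 0.0449 0.1379] [ 0.0013  0.0029 -0.0985]
move tool xyz [ 0.0009 -0.0542  0.0699]
move tool using tip=T+(.001,.0025) [ 0.0015 -0.0542  0.1684]
```

Request:
apply_moves:
  moves:
    - [[0, 0, 0, 0.0005, -0.027, 0, 0.015], [0, 0, 0, 0.0005, -0.027, 0, 0.015], [0, 0, 0, 0, 0, 0.02, 0.015], [0, 0, 0, 0, 0, 0.02, 0.015], [0, 0, 0, 0, 0, 0.018, 0.015], [0, 0, 0, 0, 0, 0, 0.015], [0, 0, 0, 0, 0, 0, 0.015], [0, 0, 0, 0, 0, 0, 0.015]]

```text
t: 6.88
ee_pos: [0.6656, 0.082, 0.179]
tcp_rot: [[0.707, 0.708, 0.001], [0.708, -0.707, 0.0], [0.001, 0.001, -1.0]]
ft_force: [-0.4, -0.1, -1.7]
width: 0.266
grasp_force: 49.2
```

```bash
python3 - <<'E'
from fit import *
s=r.get_state();print(s['t'],s['ee_pos'])
a=snap('wrist','w4.png'); b=snap('scene','s4.png'); u,v=w2px('scene',(.666,.084,.07)).astype(int); print('scene crop',u-40,v-50)
A=cv2.resize(a[120:260,200:350],None,fx=3.2,fy=3.2,interpolation=cv2.INTER_CUBIC);B=cv2.resize(b[v-50:v+50,u-40:u+40],None,fx=4,fy=4,interpolation=cv2.INTER_CUBIC)
H=max(A.shape[0],B.shape[0]); p=lambda i:cv2.copyMakeBorder(i,0,H-i.shape[0],0,0,cv2.BORDER_CONSTANT)
o=np.hstack([p(A),p(B)]);print(o.shape);cv2.imwrite('pics/c5.png',o[:,:,::-1])
E
```

```text
6.875 [0.66560307 0.081988   0.17904606]
scene crop 300 173
(448, 800, 3)
```

View pics/c5.png

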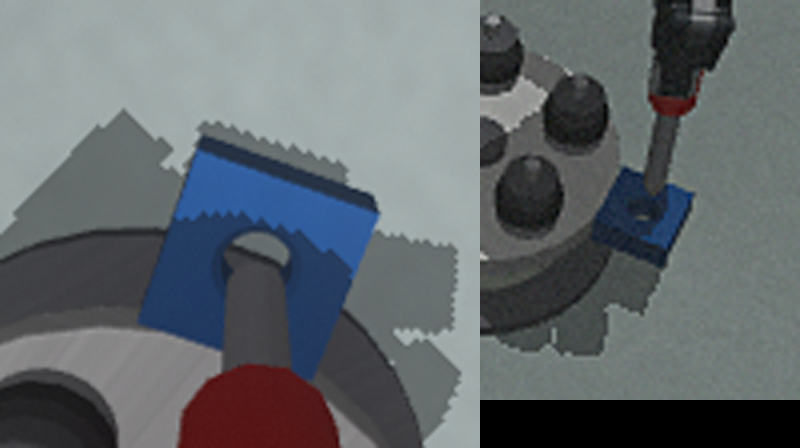

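Wrist view: the shaft is in line with the hole laterally (shaft x≈256, hole x≈253, 6 px per mm). Scene view: the tip at about (654,198) sits just above the hole centre at (649,212). I'll check that residual.

```bash
python3 - <<'E'
from h import *
np.set_printoptions(precision=4,suppress=True)
t=np.array([300+(654-480)/4,173+198/4]);e=np.array([300+(649-480)/4,173+212/4])
T=px2w('scene',*t,.179-.0985);E=px2w('scene',*e,.068);print(T,E,E-T)
E
```

```text
[0.672  0.0845 0.0805] [0.6714 0.0837 0.068 ] [-0.0006 -0.0009 -0.0125]
```

Request:
apply_moves:
  moves:
    - [[0, 0, 0, -0.0005, -0.0003, 0.004, 0.015], [0, 0, 0, 0, 0, 0.004, 0.015], [0, 0, 0, 0, 0, 0.004, 0.015], [0, 0, 0, 0, 0, 0.004, 0.015], [0, 0, 0, 0, 0, 0.004, 0.015], [0, 0, 0, 0, 0, 0, 0.015]]

```text
t: 7.72
ee_pos: [0.6642, 0.0818, 0.1578]
tcp_rot: [[0.707, 0.708, -0.001], [0.708, -0.707, -0.0], [-0.001, -0.0, -1.0]]
ft_force: [0.6, -0.6, -1.0]
width: 0.267
grasp_force: 49.2
```

Request:
apply_moves:
  moves:
    - [[0, 0, 0, 0, 0, 0.005, 0.015], [0, 0, 0, 0, 0, 0.005, 0.015], [0, 0, 0, 0, 0, 0.005, 0.015], [0, 0, 0, 0, 0, 0.005, 0.015], [0, 0, 0, 0, 0, 0.005, 0.015], [0, 0, 0, 0, 0, 0.004, 0.015], [0, 0, 0, 0, 0, 0, 0.015]]

```text
t: 8.6
ee_pos: [0.6642, 0.0818, 0.1289]
tcp_rot: [[0.707, 0.708, -0.001], [0.708, -0.707, -0.0], [-0.001, -0.0, -1.0]]
ft_force: [-0.7, 0.3, -2.3]
width: 0.266
grasp_force: 49.2
```

```bash
python3 - <<'E'
from meas import *
np.set_printoptions(precision=4,suppress=True)
s=r.get_state();T=np.array(s['ee_pos']);R=np.array(s['tcp_rot']);print(T,s['ft_force'],s['joints'])
im=snap('top','t5.png'); C=cam('top'); c,a=cen(mask(im,(8,150,90),(20,255,255),(215,170,300,255))); o=px2w('top',*c,.105,C); print('orange',o,a)
ax=np.array([.5755,.0367]); b=np.array([.6658,.0839])-ax; th0=np.arctan2(b[1],b[0]); print(np.degrees(th0))
# waypoints, tip centre ~ follows arc about ax; shift relative to present TCP (hole centre), 112 deg cw
E0=ax+.1*np.array([np.cos(th0),np.sin(th0)]); N=28
p=[E0]
for k in range(1,N+1):
  th=th0-np.radians(4*k); q=ax+.1*np.array([np.cos(th),np.sin(th)]); d=np.r_[q-p[-1],0]; p.append(q); print(k,(R.T@d)[:2].round(4))
E
```

```text
[0.6642 0.0818 0.1289] [-0.6676  0.2893 -2.275 ] [0.1203 0.5229 1.6143 0.     1.005  0.9049]
orange [ 0.5819 -0.015   0.105 ] 97.0
27.59616327238562
1 [-0.0023  0.0066]
2 [-0.0028  0.0064]
3 [-0.0032  0.0062]
4 [-0.0036  0.006 ]
5 [-0.004   0.0057]
6 [-0.0044  0.0054]
7 [-0.0048  0.0051]
8 [-0.0051  0.0047]
9 [-0.0055  0.0043]
10 [-0.0057  0.004 ]
11 [-0.006   0.0035]
12 [-0.0062  0.0031]
13 [-0.0064  0.0027]
14 [-0.0066  0.0022]
15 [-0.0068  0.0018]
16 [-0.0069  0.0013]
17 [-0.0069  0.0008]
18 [-0.007   0.0003]
19 [-0.007  -0.0002]
20 [-0.0069 -0.0007]
21 [-0.0069 -0.0011]
22 [-0.0068 -0.0016]
23 [-0.0067 -0.0021]
24 [-0.0065 -0.0026]
25 [-0.0063 -0.003 ]
26 [-0.0061 -0.0034]
27 [-0.0058 -0.0038]
28 [-0.0055 -0.0042]
```

Request:
apply_moves:
  moves:
    - [[0, 0, 0, -0.0025, 0.0065, 0, 0.015], [0, 0, 0, -0.003, 0.0063, 0, 0.015], [0, 0, 0, -0.0034, 0.0061, 0, 0.015], [0, 0, 0, -0.0038, 0.0059, 0, 0.015], [0, 0, 0, -0.0042, 0.0056, 0, 0.015], [0, 0, 0, -0.0046, 0.0053, 0, 0.015], [0, 0, 0, 0, 0, 0, 0.015]]

```text
t: 9.52
ee_pos: [0.6748, 0.0407, 0.1294]
tcp_rot: [[0.707, 0.707, 0.001], [0.707, -0.707, -0.0], [0.0, 0.001, -1.0]]
ft_force: [-0.1, 0.1, -1.6]
width: 0.267
grasp_force: 49.3
```

Request:
apply_moves:
  moves:
    - [[0, 0, 0, -0.0049, 0.0049, 0, 0.015], [0, 0, 0, -0.0053, 0.0045, 0, 0.015], [0, 0, 0, -0.0056, 0.0042, 0, 0.015], [0, 0, 0, -0.0058, 0.0038, 0, 0.015], [0, 0, 0, -0.0061, 0.0033, 0, 0.015], [0, 0, 0, -0.0063, 0.0029, 0, 0.015], [0, 0, 0, -0.0065, 0.0025, 0, 0.015], [0, 0, 0, -0.0067, 0.002, 0, 0.015], [0, 0, 0, 0, 0, 0, 0.015]]

```text
t: 10.65
ee_pos: [0.6609, -0.0125, 0.1294]
tcp_rot: [[0.707, 0.707, 0.0], [0.707, -0.707, -0.0], [-0.0, 0.0, -1.0]]
ft_force: [-0.4, 0.4, -0.8]
width: 0.266
grasp_force: 49.3
```

```bash
python3 - <<'E'
from meas import *
np.set_printoptions(precision=4,suppress=True)
s=r.get_state();print(s['ee_pos'],s['ft_force'],s['joints'])
im=snap('top','t6.png');C=cam('top')
m=mask(im,(8,150,90),(20,255,255),(215,170,300,260))
if m.any(): c,a=cen(m);o=px2w('top',*c,.105,C);print('orange',c,o,a)
w=snap('wrist','w6.png'); W=cam('wrist'); m=mask(w,(8,150,90),(20,255,255)); print(m.sum()/255)
if m.any(): c,a=cen(m);print(c,px2w('wrist',*c,.1,W))
E
```

```text
[ 0.6609 -0.0125  0.1294] [-0.3519  0.3704 -0.8198] [-0.021   0.5106  1.6342 -0.0004  0.9965  0.7642]
848.0
[104.0531 344.066 ] [0.5536 0.0183 0.1   ]
```

Request:
apply_moves:
  moves:
    - [[0, 0, 0, -0.0068, 0.0016, 0, 0.015], [0, 0, 0, -0.0069, 0.0011, 0, 0.015], [0, 0, 0, -0.007, 0.0006, 0, 0.015], [0, 0, 0, -0.007, 0.0001, 0, 0.015], [0, 0, 0, -0.007, -0.0004, 0, 0.015], [0, 0, 0, -0.0069, -0.0009, 0, 0.015], [0, 0, 0, -0.0069, -0.0013, 0, 0.015], [0, 0, 0, -0.0068, -0.0018, 0, 0.015], [0, 0, 0, 0, 0, 0, 0.015]]

```text
t: 11.88
ee_pos: [0.6207, -0.0506, 0.1293]
tcp_rot: [[0.707, 0.708, -0.0], [0.708, -0.707, -0.0], [-0.0, -0.0, -1.0]]
ft_force: [-0.4, -0.3, -1.2]
width: 0.269
grasp_force: 49.3
```

Request:
apply_moves:
  moves:
    - [[0, 0, 0, -0.0066, -0.0023, 0, 0.015], [0, 0, 0, -0.0064, -0.0028, 0, 0.015], [0, 0, 0, -0.0062, -0.0032, 0, 0.015], [0, 0, 0, -0.006, -0.0036, 0, 0.015], [0, 0, 0, 0, 0, 0, 0.015], [0, 0, 0, 0, 0, 0, 0.015]]

```text
t: 12.62
ee_pos: [0.5951, -0.0597, 0.1293]
tcp_rot: [[0.707, 0.708, 0.0], [0.708, -0.707, -0.0], [-0.0, 0.0, -1.0]]
ft_force: [0.6, 0.9, -1.5]
width: 0.266
grasp_force: 49.3
```

```bash
python3 - <<'E'
from meas import *
np.set_printoptions(precision=4,suppress=True)
s=r.get_state();T=np.array(s['ee_pos']);print(s['t'],T,s['ft_force'],s['joints'])
v=T[:2]+[.001,.0025]-np.array([.575,.040]); print('bar rel axis',v,np.linalg.norm(v),np.degrees(np.arctan2(v[1],v[0])))
for n in('top','scene','wrist'):
  im=snap(n,n+'7.png');C=cam(n); m=mask(im,(8,150,90),(20,255,255)); q=px2w(n,0,0,0,C)
  u,vv=w2px(n,(.522,.055,.1),C); print(n,'pred',u,vv)
  k=cv2.inRange(np.zeros(1),0,0); yy,xx=np.indices(m.shape); m[((xx-u)**2+(yy-vv)**2)>30**2 if n!='wrist' else m<0]=0
  if m.any(): c,a=cen(m);print(n,'orange',c,px2w(n,*c,.1,C),a)
E
```

```text
12.625 [ 0.5951 -0.0597  0.1293] [ 0.5717  0.8607 -1.5173] [-0.1025  0.4248  1.7791 -0.0001  0.9377  0.6821]
bar rel axis [ 0.0211 -0.0972] 0.09949850360187741 -77.77665670690718
top pred 248.06508690306492 234.36446960306355
top orange [250.1463 234.1463] [0.5227 0.0498 0.1   ] 41.0
scene pred 289.1894859558298 182.13686525784405
scene orange [286.4914 187.2069] [0.5304 0.0404 0.1   ] 116.0
wrist pred 4.211407988496205 197.33810187271507
wrist orange [ 33.9235 201.435 ] [0.5303 0.0438 0.1   ] 3464.0
```

Forces stay low. The orange holder is about 10° short of the pointer, so I'll finish the arc and then compare carefully.

Request:
apply_moves:
  moves:
    - [[0, 0, 0, -0.0057, -0.004, 0, 0.015], [0, 0, 0, -0.0054, -0.0044, 0, 0.015], [0, 0, 0, -0.002, -0.0018, 0, 0.015], [0, 0, 0, 0, 0, 0, 0.015], [0, 0, 0, 0, 0, 0, 0.015], [0, 0, 0, 0, 0, 0, 0.015]]

```text
t: 13.52
ee_pos: [0.5787, -0.0617, 0.1293]
tcp_rot: [[0.706, 0.708, 0.0], [0.708, -0.706, -0.0], [0.0, 0.0, -1.0]]
ft_force: [0.1, -0.6, -1.2]
width: 0.268
grasp_force: 49.2
```

```bash
python3 - <<'E'
from meas import *
np.set_printoptions(precision=4,suppress=True)
s=r.get_state();T=np.array(s['ee_pos']);print(s['t'],T,s['ft_force'])
I={n:snap(n,n+'8.png') for n in('top','scene','wrist')}
for n in('top','scene'):
  im=I[n];C=cam(n)
  for tag,I2 in(('0',cv2.imread(f'pics/{n}0.png')[:,:,::-1].copy()),('8',im)):
    m=mask(I2,(22,140,80),(35,255,255),(200,150,330,300)); P=np.array([px2w(n,u,v,.006,C)[:2] for v,u in np.argwhere(m>0)])
    if len(P)>10: mu=P.mean(0);d=np.linalg.svd(P-mu)[2][0];d*=-np.sign(d[0]);print(n,tag,'pointer',len(P),mu,d,np.degrees(np.arctan2(d[1],d[0])))
    m=mask(I2,(8,150,60),(20,255,255),(215,160,320,260)); 
    if m.any(): c,a=cen(m);o=px2w(n,*c,.1,C)[:2];print('  orange',c,a,o,'offset left of pointer line', (o-mu)@np.array([-d[1],d[0]]))
R=lambda i,x0,y0,x1,y1,f:cv2.resize(i[y0:y1,x0:x1],None,fx=f,fy=f,interpolation=cv2.INTER_CUBIC)
s0=cv2.imread('pics/scene0.png')[:,:,::-1]
c=[R(s0,255,165,355,252,4),R(I['scene'],255,165,355,252,4),R(I['top'],215,160,305,285,2),R(I['wrist'],0,0,560,420,.59)]
row1=np.hstack(c[:2]); row2=np.hstack([cv2.copyMakeBorder(c[2],0,0,0,0,0),cv2.copyMakeBorder(c[3],0,250-c[3].shape[0],0,0,cv2.BORDER_CONSTANT)]) if c[3].shape[0]<=250 else np.hstack([cv2.copyMakeBorder(c[2],0,max(0,c[3].shape[0]-250),0,0,cv2.BORDER_CONSTANT),c[3]])
row2=cv2.copyMakeBorder(row2,0,0,0,800-row2.shape[1],cv2.BORDER_CONSTANT)
o=np.vstack([row1,row2]);print(o.shape,c[2].shape);cv2.imwrite('pics/c8.png',o[:600,:,::-1])
E
```

```text
13.525 [ 0.5787 -0.0617  0.1293] [ 0.0569 -0.5791 -1.2367]
top 0 pointer 199 [0.4403 0.0758] [-0.9656  0.2602] 164.91765134595394
  orange [277.3205 211.0641] 78.0 [ 0.5822 -0.0166] offset left of pointer line 0.05228579756926895
top 8 pointer 199 [0.4403 0.0758] [-0.9656  0.2602] 164.91765134595394
  orange [250.1333 234.3833] 60.0 [0.5221 0.0498] offset left of pointer line 0.0038155877506260184
scene 0 pointer 96 [0.4207 0.0833] [-0.9712  0.2382] 166.21786704498174
  orange [281.963  217.1534] 189.0 [ 0.5913 -0.0204] offset left of pointer line 0.060048391875489805
scene 8 pointer 65 [0.4372 0.0791] [-0.8497  0.5272] 148.1824753950567
  orange [289.0223 186.8883] 179.0 [0.5331 0.0455] offset left of pointer line -0.022083141681893428
(598, 800, 3) (250, 180, 3)
```

View pics/c8.png

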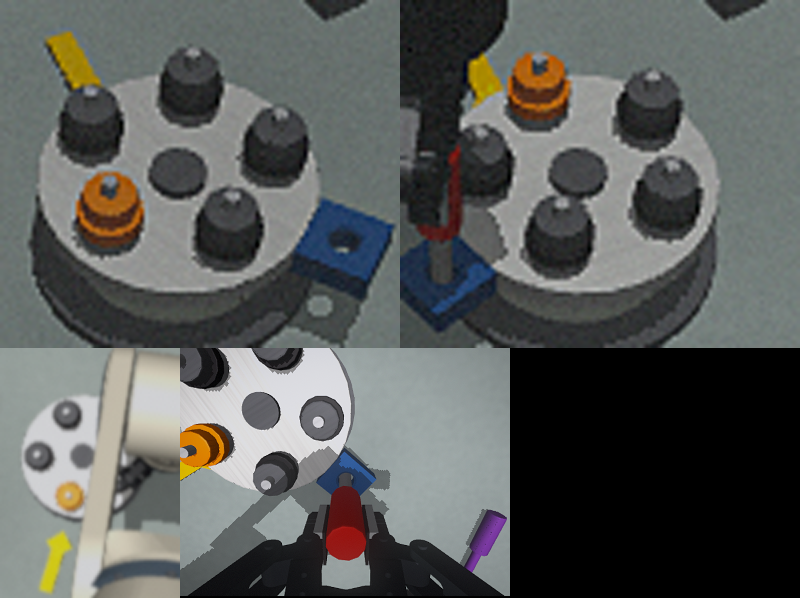

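The top view shows the orange holder near the pointer's line with both fully visible. The scene view gives the pins of all five holders before and after: orange from (109,181) to (541,60) in the crops, with the bar upright through the lug. I'll fit the pentagons to get the angle.

```bash
python3 - <<'E'
from meas import *
from scipy.optimize import least_squares
np.set_printoptions(precision=4,suppress=True)
S=cam('scene');C=cam('top')
def fit(P,idx,th,free_r=True):
  P=np.array(P)[:,:2];idx=np.array(idx)
  f=lambda x:(x[:2]+.055*x[3]*np.c_[np.cos(x[2]+idx*np.radians(72)),np.sin(x[2]+idx*np.radians(72))]-P).ravel()
  s=least_squares(f,[.576,.04,np.radians(th),1.]); return s.x[:2],np.degrees(s.x[2]),s.x[3],np.abs(s.fun).max()
p0=[(109,181),(234,193),(277,115),(190,53),(90,92)]  # ccw from orange
p8=[(141,57),(80,131),(161,204),(274,162),(253,77)]
for p,th in((p0,-83),(p8,165)):
  print('scene',fit([px2w('scene',255+(a+.5)/4-.5,165+(b+.5)/4-.5,.110,S) for a,b in p],range(5),th))
# top: blobs
def blobs(f,k):
  im=cv2.imread(f'pics/{f}.png'); h=cv2.cvtColor(im,cv2.COLOR_BGR2HSV)
  pts=[];ids=[]
  for th,i in k:
    g=np.array([.576,.038])+.055*np.array([np.cos(np.radians(th)),np.sin(np.radians(th))]); u,v=w2px('top',(*g,.1),C)
    yy,xx=np.indices(h.shape[:2]); d=(xx-u)**2+(yy-v)**2<10**2
    m=(d&((h[...,2]<130) if i else ((h[...,1]>120)&(h[...,2]>60)))).astype(np.uint8)
    n,l,st,ce=cv2.connectedComponentsWithStats(m); j=1+st[1:,4].argmax(); print(i,st[j],ce[j]); pts.append(px2w('top',*ce[j],.1,C)); ids.append(i)
  return pts,ids
P,i=blobs('top0',[(-83+72*k,k) for k in range(5)]); print('top0',fit(P,i,-83))
P,i=blobs('top8',[(166+72*k,k) for k in(0,3,4)]); print('top8',fit(P,i,166))
E
```

```text
scene (array([0.575, 0.041]), np.float64(-82.21072538893586), np.float64(0.9884509870445813), np.float64(0.0018130469912726044))
scene (array([0.5752, 0.0421]), np.float64(165.41765507912385), np.float64(1.0009603417487292), np.float64(0.0016928708086525607))
0 [271 205  13  13 122] [277.0656 211.0656]
1 [254 186  14  14 146] [260.5274 192.7534]
2 [231 196  14  15 151] [237.4702 202.8477]
3 [233 221  14  14 145] [239.8069 227.7241]
4 [258 226  14  15 145] [264.5379 233.1586]
top0 (array([0.5748, 0.037 ]), np.float64(-82.64396990905821), np.float64(0.975639789741693), np.float64(0.00044903012528973996))
0 [244 228  13  13 120] [249.6583 233.9583]
3 [242 187  14  14 146] [248.5685 193.5822]
4 [228 207  14  15 148] [234.5338 214.2027]
top8 (array([0.5748, 0.0374]), np.float64(165.30728904980361), np.float64(0.9706428635732055), np.float64(0.00022540006652935207))
```

The fits agree on 165.3–165.4° for orange, against about 164.6° for the pointer. I'll nudge it slightly and verify.

Request:
apply_moves:
  moves:
    - [[0, 0, 0, -0.0007, -0.0006, 0, 0.015], [0, 0, 0, 0, 0, 0, 0.015], [0, 0, 0, 0, 0, 0, 0.015], [0, 0, 0, 0, 0, 0, 0.015], [0, 0, 0, 0, 0, 0, 0.015]]

```text
t: 14.3
ee_pos: [0.5776, -0.0618, 0.1293]
tcp_rot: [[0.706, 0.708, 0.0], [0.708, -0.706, -0.0], [-0.0, 0.0, -1.0]]
ft_force: [-0.3, 0.3, -0.9]
width: 0.266
grasp_force: 49.2
```

```bash
python3 - <<'E'
from meas import *
C=cam('top'); snap('top','top9.png'); h=cv2.cvtColor(cv2.imread('pics/top9.png'),cv2.COLOR_BGR2HSV)
c0=np.array([.5748,.0372])
for (u,v),k in(((250,234),0),((248.5,193.6),3),((234.5,214.2),4)):
  yy,xx=np.indices(h.shape[:2]); d=(xx-u)**2+(yy-v)**2<100
  m=(d&((h[...,2]<130) if k else ((h[...,1]>120)&(h[...,2]>60)))).astype(np.uint8)
  n,l,st,ce=cv2.connectedComponentsWithStats(m); j=1+st[1:,4].argmax(); q=px2w('top',*ce[j],.1,C)[:2]-c0
  print(k,st[j],(np.degrees(np.arctan2(q[1],q[0]))-72*k)%360)
s=r.get_state();print(s['t'],s['ee_pos'],s['ft_force'],s['joint_vel'],s['grasp_force'])
E
```

```text
0 [244 228  13  13 120] 164.994527220447
3 [242 187  14  14 146] 165.54523680482401
4 [228 207  14  15 148] 165.34756160992714
14.35 [ 0.57763791 -0.06184377  0.12928494] [-0.2688939  -0.2783762  -1.57263453] [ 0.00121563 -0.00063545 -0.00057514 -0.00102181 -0.00129943 -0.00159931] 49.21951174736023
```

The carousel rests within about 1° of the pointer. The bar is upright with its tip about 30 mm above the bed, and the forces are light, so I'm handing it in.

```bash
python3 -c "
from station import order
print(order.close_job())"
```

```text
the job is handed in; nothing more can be done
None
```

I handed in the job with the red bar still gripped, upright through the blue eyelet and its tip about 30 mm above the bed, and the orange holder within about 1° of the pointer by camera; but the purple and turquoise look-alikes toppled during my grasp at the stand (the hand most likely brushed them), and I left them lying on the bed.

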